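# Make up a rework kit and an on-site kit

## Task

Make up two kits from the parts lying on the bench. The rework kit goes in the tray with two compartments: the open white flux jar, kept upright, in the compartment at the pull-tab end and the round wick case in the other; the on-site kit goes in the tray with three compartments: the USB programmer at the pull-tab end, the battery in the middle and the roll of tape at the far end. Each part must lie flat on the floor of its own compartment, let go of and at rest; do not displace the wire spool or the glass jar.

Things in the scene. Friction and masses are not known exactly. Their poses are not given: they have to be found in the camera images.
- tray_two: Low grey plastic kit tray with two compartments in a row, 172 x 132 mm. Each is 80 (x) by 124 (y) mm inside; floor 12 mm, dividers 19 mm, outer walls 22 mm above the bench; walls 4 mm thick. Fixed. Origin: centre of the underside, z up; x runs along the row to the end with the steel pull tab (28 mm out, 19 mm high). Centres: tab end x = +42 mm, other end at x = -42 mm, both y = 0.
- tray_three: Low grey plastic kit tray with three compartments in a row, 256 x 132 mm. Each is 80 (x) by 124 (y) mm inside; floor 12 mm, dividers 19 mm, outer walls 22 mm above the bench; walls 4 mm thick. Fixed. Origin: centre of the underside, z up; x runs along the row to the end with the steel pull tab (28 mm out, 19 mm high). Centres: tab end x = +84 mm, middle x = 0, far end x = -84 mm, all y = 0.
- programmer: Dark grey USB stick programmer lying flat, 19 mm wide (x), 58 mm long (y), 9 mm high, metal plug at the -y end. Origin: centre of the underside, z up. Only y -17 to 29 mm is solid (the plug is not): grip the body across x, about 4 mm along +y from the origin.
- battery: AA battery lying flat, 15 mm wide (x), 50 mm long (y), 15 mm high. Does not roll. Origin: centre of the underside, z up. Grip across x.
- tape_roll: Roll of black electrical tape lying flat, about 54 mm across and 19 mm high. Origin on the underside, near the centre (solid from -25 to 28 mm in x and -26 to 26 mm in y), z up. Its hole counts as solid: grip across the outside.
- flux_jar: White open flux-paste jar, upright, 46 mm across, 29 mm high. Origin: centre of the underside, z up.
- wick_reel: Round flat yellow case of desoldering wick, about 43 mm across and 10 mm high, with a short thin tail of wick that is not solid. Origin on the underside, z up; the centre of the round case lies 15 mm along +y from the origin.
- wire_spool: Spool of white hook-up wire standing upright among the parts, 62 mm across, 51 mm high. Not part of the kits: leave it. Origin: centre of the underside.
- glass_jar: Clear glass jar with nuts in it, 62 mm across, 66 mm high, behind the parts. Not part of the kits: leave it. Origin: centre of the underside.
Not all that is in view belongs to the job. What is meant by the flux_jar is not blue, green or turquoise, and is the smaller of those in its own colour.

How it is judged:
At the end, for the whole second after the job is handed in: Each part has its origin inside the compartment named for it in the goal, lies on that floor (underside within 3.5 mm of it, tilt under 0.09 rad, same side up as at the start), is not touched by the fingers and is at rest (x of programmer in the frame of tray_three between 0.044 and 0.124 m and y of programmer in the frame of tray_three between -0.062 and 0.062 m and z of programmer in the frame of tray_three between 0.0085 and 0.0155 m and angle between each of programmer, battery, tape_roll, flux_jar, wick_reel's own z axis and vertical below 0.09 rad and linear speed of each of programmer, battery, tape_roll, flux_jar, wick_reel below 0.02 m/s and angular speed of each of programmer, battery, tape_roll, flux_jar, wick_reel below 0.2 rad/s and contact force between each of programmer, battery, tape_roll, flux_jar, wick_reel and the fingers below 0.1 N and x of battery in the frame of tray_three between -0.04 and 0.04 m and y of battery in the frame of tray_three between -0.062 and 0.062 m and z of battery in the frame of tray_three between 0.0085 and 0.0155 m and x of tape_roll in the frame of tray_three between -0.124 and -0.044 m and y of tape_roll in the frame of tray_three between -0.062 and 0.062 m and z of tape_roll in the frame of tray_three between 0.0085 and 0.0155 m and x of flux_jar in the frame of tray_two between 0.002 and 0.082 m and y of flux_jar in the frame of tray_two between -0.062 and 0.062 m and z of flux_jar in the frame of tray_two between 0.0085 and 0.0155 m and x of wick_reel in the frame of tray_two between -0.082 and -0.002 m and y of wick_reel in the frame of tray_two between -0.062 and 0.062 m and z of wick_reel in the frame of tray_two between 0.0085 and 0.0155 m).
It fails at once if the flux jar was tipped by more than 45 degrees (angle between flux_jar's own z axis and vertical above 0.79 rad).
It fails at once if the wire spool was displaced by more than 20 mm (distance of wire_spool from where it was at the start of the episode above 0.02 m).
It fails at once if the glass jar was displaced by more than 20 mm (distance of glass_jar from where it was at the start of the episode above 0.02 m).
It also fails if it takes over 115 s, if anything falls off the work surface, if the arm or the gripper's body presses on something with over 40 N, if the wrist force passes 120 N, or if a joint passes its speed limit or range.

## Robot

A 7-joint arm with a two-finger parallel gripper is mounted at the origin on a cart in front of the work surface, level with it; the furniture and walls round the work are solid. World frame = base frame: x ahead of the robot, y to its left, z up, the work surface at z = 0. Lengths are in m, angles in rad, forces in N, time in s.
With the tool pointing down it reaches from about 0.375 to 0.925 m from the base axis. Payload 3.1 kg.
Tool frame: the origin (TCP) lies between the finger pads; the fingertips stand 19 mm ahead of it and the grasp point (between the pads) is the TCP; z points along the fingers, y is the line along which they close (so a half turn about z gives the same grasp; the last joint's range is limited). The gripper opens to 85 mm and grips with 20 to 120 N. Pads are 22 mm wide; open, the fingers measure 114 mm over their backs; the gripper's body (76 mm by 85 mm) begins 54 mm behind the grasp point. The pads swing forward as they close: fully open they stand 13 mm farther back than shut.
Start: joints at [-1.362, 0.383, 0.044, 1.598, -0.018, 1.161, -0.05], TCP at [0.196, 0.62, 0.25] pointing down, gripper open.
Joint ranges: [-2.61, 2.61], [-0.41, 2.15], [-1.48, 1.57], [0, 2.5], [-1.57, 4.71], [0.05, 1.97], [-2.85, 2.85]. Speed limits (rad/s): [2.79, 2.79, 3.14, 3.14, 3.14, 3.14, 3.14].

## Interface

Orientations are given as a unit quaternion [x, y, z, w].
In Python, from bench import move_ptp, movel, move_j, move_gripper, pause, inverse_kinematics, read_camera, camera_params, MotionError, sign_off, look_for, tip_of, read_time_s, read_qpos, read_joint_vel, read_effort, read_eef_pos, read_tcp_rot, read_ft_force, read_ft_torque, read_finger_gap, read_grasp_force gives the robot as it stands. Calls block until the motion is done:
- move_ptp(position, orientation): joint-space move of the TCP to a pose.
- movel(position, orientation=None, speed=0.15): straight line of the TCP; orientation=None keeps the orientation; speed is the mean speed in m/s.
- move_j(angles): joint-space move.
- move_gripper(opening, effort=None): finger opening in m; effort is the grip in N (None keeps the last); returns when the fingers have stopped.
- pause(seconds).
- inverse_kinematics(position, orientation): joint angles nearest the present ones, or None.
- read_camera(name): name is "side" or "top" or "wrist"; returns the picture (480x640x3 uint8, red, green, blue); there is no depth.
- camera_params(name): a dict with "K" (3x3 intrinsics, pixels), "camera_from_world" (4x4, takes a point from world to camera coordinates). Camera axes: x right, y down, z forward; pixel columns grow to the right and rows downward; lengths in m; the calibration is good to about 2 mm. A picture is of the moment at which its call begins: read the wrist's pose just before it. camera_params takes no time and is no camera call; for the wrist camera it gives the pose at the moment of the call.
A pose or a line that the arm cannot do raises MotionError and nothing moves.
- sign_off(): hands the job in; it is judged then, once.
Trained networks look in the newest picture that a camera, given by its name, has taken for a name from the list of things; names that differ only in an ending like _2 or _b are one class to them, and where a whole thing is asked for, a point or a joint stands for the part that bears it (a point fixed in the world has none). Each returns a list of dicts, best first, with "confidence" (0 to 1); they miss things now and then, are a little off and sometimes report something else, mostly with a low value. They report only what shows in the picture. A call takes as long as a camera call. They do not tell look-alikes from the thing itself.
- look_for(camera, name): "at" ([column, row] in pixels, amid what is visible of it).
- tip_of(camera, name): "at" ([column, row] in pixels: a listed point, or the origin of a listed thing).
Readings, each from a call of its own:
- read_time_s(): time.
- read_qpos(): joint angles.
- read_joint_vel(): joint speeds.
- read_effort(): joint torques, N m.
- read_eef_pos(): TCP position.
- read_tcp_rot(): TCP orientation.
- read_ft_force(): force on the tool from outside, world axes, zero at the start.
- read_ft_torque(): the same for the moment, N m.
- read_finger_gap(): finger opening in m.
- read_grasp_force(): force on a finger pad.
Only numpy, scipy, OpenCV 4.12 (cv2) and the standard library are available. Lean on these libraries where they do the work, as an engineer would, in place of code of your own. Each camera call takes 0.05 s, during which the arm holds its last target. There are 200 camera calls.

## Working session

There is one attempt and no reset: what is moved stays moved. The work goes in short steps, each a Python script; the robot and the scene stay as the last script left them, time stands still between calls to the robot, and variables do not carry over. Pictures are saved under pics/ and viewed, at most 14 in all, crops included, and the job is handed in when it is done.

```bash
mkdir -p pics; python3 - <<'E'
from bench import *
import cv2,numpy as np
for c in ["top","side"]:
    im=read_camera(c); cv2.imwrite(f"pics/{c}0.png",im[:,:,::-1])
    p=camera_params(c); print(c,np.round(p["K"],1).tolist(),np.round(p["camera_from_world"],3).tolist())
    for n in ["tray_two","tray_three","programmer","battery","tape_roll","flux_jar","wick_reel","wire_spool","glass_jar"]:
        print(n,[(np.round(d["at"]).tolist(),round(d["confidence"],2)) for d in look_for(c,n)[:4]],[(np.round(d["at"]).tolist(),round(d["confidence"],2)) for d in tip_of(c,n)[:4]])
print(read_time_s(),read_tcp_rot())
E
```

```text
top [[453.6, 0.0, 319.4], [0.0, 453.6, 242.3], [0.0, 0.0, 1.0]] [[-0.031, -1.0, 0.003, 0.022], [-0.973, 0.029, -0.227, 0.58], [0.227, -0.01, -0.974, 0.929], [0.0, 0.0, 0.0, 1.0]]
tray_two [([200.0, 320.0], 0.68), ([329.0, 213.0], 0.22)] [([199.0, 320.0], 0.58)]
tray_three [([431.0, 268.0], 0.69)] [([429.0, 269.0], 0.67)]
programmer [([432.0, 267.0], 0.75), ([265.0, 257.0], 0.49), ([328.0, 214.0], 0.45)] [([328.0, 214.0], 0.73)]
battery [([278.0, 215.0], 0.52)] [([283.0, 214.0], 0.53)]
tape_roll [([324.0, 250.0], 0.74)] [([326.0, 256.0], 0.79), ([328.0, 214.0], 0.68)]
flux_jar [([387.0, 330.0], 0.89), ([379.0, 210.0], 0.85), ([203.0, 164.0], 0.83), ([270.0, 300.0], 0.61)] [([380.0, 210.0], 0.71), ([447.0, 349.0], 0.71), ([384.0, 330.0], 0.63), ([202.0, 166.0], 0.63)]
wick_reel [([265.0, 257.0], 0.63)] [([270.0, 259.0], 0.62)]
wire_spool [([319.0, 303.0], 0.6)] [([321.0, 307.0], 0.66)]
glass_jar [([258.0, 180.0], 0.93)] [([430.0, 270.0], 0.31)]
side [[578.3, 0.0, 318.1], [0.0, 578.3, 232.5], [0.0, 0.0, 1.0]] [[-0.881, 0.473, -0.0, 0.485], [0.311, 0.58, -0.753, -0.128], [-0.356, -0.664, -0.658, 1.384], [0.0, 0.0, 0.0, 1.0]]
tray_two [([458.0, 322.0], 0.74)] [([454.0, 324.0], 0.76)]
tray_three [([281.0, 188.0], 0.58)] [([281.0, 190.0], 0.58)]
programmer [([265.0, 268.0], 0.7)] [([263.0, 268.0], 0.45)]
battery [([287.0, 304.0], 0.45)] [([289.0, 308.0], 0.75)]
tape_roll [([310.0, 246.0], 0.67)] [([311.0, 254.0], 0.69)]
flux_jar [([238.0, 229.0], 0.95), ([354.0, 193.0], 0.77), ([269.0, 405.0], 0.75), ([391.0, 272.0], 0.73)] [([237.0, 232.0], 0.91), ([387.0, 276.0], 0.83), ([269.0, 410.0], 0.82), ([342.0, 163.0], 0.66)]
wick_reel [] [([266.0, 271.0], 0.7)]
wire_spool [([369.0, 230.0], 0.93)] [([367.0, 240.0], 0.97)]
glass_jar [([260.0, 328.0], 0.77)] [([259.0, 339.0], 0.75)]
1.9 [ 1.52806696e-01  9.88256097e-01 -1.64996856e-05 -1.55097986e-05]
```

View pics/top0.png

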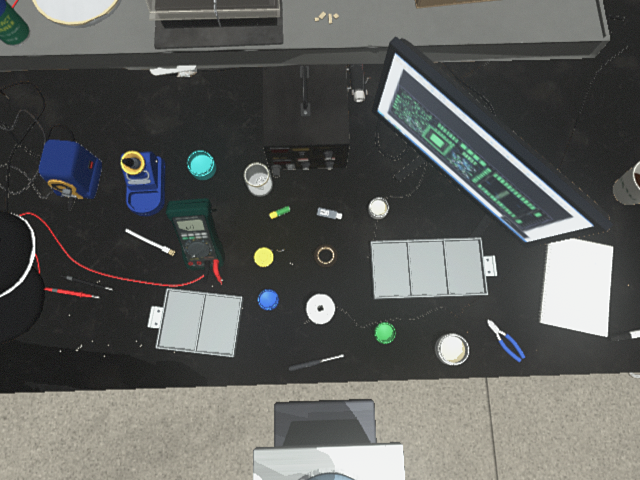

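View pics/side0.png

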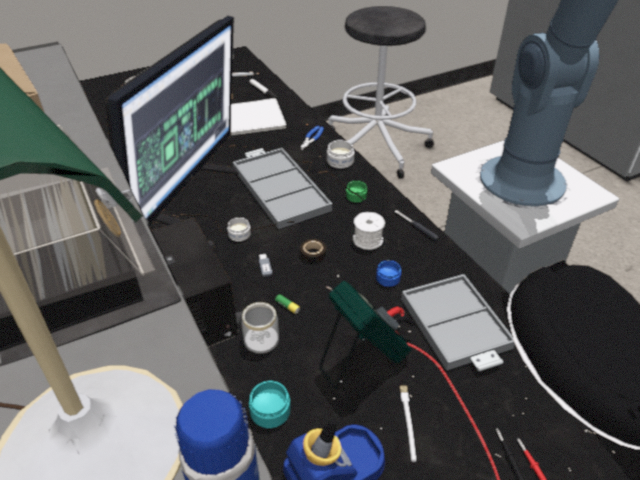

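Flux-jar candidates in the top view: small white (378,208), larger white (452,348), blue (268,299), green (385,332), turquoise (201,164). The wire spool at (320,309) is also white. The description fits the small white one at (378,208). I'll check it from the wrist camera.

```bash
cat > h.py <<'E'
from bench import *
import cv2,numpy as np
from scipy.spatial.transform import Rotation as R
def ray(p,px,z):
    K=np.array(p["K"]);T=np.array(p["camera_from_world"])
    d=T[:3,:3].T@np.linalg.inv(K)@[px[0],px[1],1]; c=-T[:3,:3].T@T[:3,3]
    return c+d*(z-c[2])/d[2]
def down(a):  # tool pointing down, closing axis (tool y) at world angle a
    y=np.array([np.cos(a),np.sin(a),0]);z=np.array([0,0,-1.]);x=np.cross(y,z)
    return R.from_matrix(np.c_[x,y,z]).as_quat()
E
python3 - <<'E'
from h import *
p=camera_params("top")
for n,px,z in [("prog",(329,213),.005),("batt",(280,213),.01),("tape",(325,255),.019),("flux",(378,208),.029),("wick",(263,257),.01),("spool",(320,308),.05),("glass",(258,180),.04),("blue",(268,299),.03),("green",(385,332),.03),("meter",(195,235),.06),("monitor corner",(530,240),.1),("monitor corner",(530,240),.05)]: print(n,ray(p,px,z).round(3))
for n,q in [("three",[(371,240),(481,237),(488,294),(374,298)]),("two",[(165,289),(242,293),(235,357),(156,349)])]:
    print(n,[ray(p,x,.022).round(3)[:2].tolist() for x in q])
w=camera_params("wrist");T=np.array(w["camera_from_world"]);e=read_eef_pos();r=R.from_quat(read_tcp_rot())
c=-T[:3,:3].T@T[:3,3]
print("cam in tool",r.inv().apply(c-e),"axes",(r.inv().as_matrix()@T[:3,:3].T).round(2).tolist(),np.round(w["K"],0).tolist())
for a in (0,np.pi/2,-np.pi/2,np.pi): print(a,inverse_kinematics([.5,0,.35],down(a)))
im=cv2.imread("pics/top0.png")[150:375,130:510]
cv2.imwrite("pics/crop.png",cv2.resize(im,None,fx=2.1,fy=2.1,interpolation=2))
E
```

```text
prog [ 0.665 -0.021  0.005]
batt [0.667 0.094 0.01 ]
tape [ 0.561 -0.008  0.019]
flux [ 0.667 -0.135  0.029]
wick [0.563 0.135 0.01 ]
spool [0.439 0.007 0.05 ]
glass [0.74  0.142 0.04 ]
blue [0.464 0.122 0.03 ]
green [ 0.384 -0.133  0.03 ]
meter [0.607 0.279 0.06 ]
monitor corner [ 0.564 -0.443  0.1  ]
monitor corner [ 0.575 -0.467  0.05 ]
three [[0.593, -0.115], [0.592, -0.369], [0.46, -0.37], [0.459, -0.114]]
two [[0.494, 0.353], [0.48, 0.18], [0.341, 0.195], [0.363, 0.366]]
cam in tool [ 0.07098854 -0.00031841 -0.12461739] axes [[-0.0, -0.96, -0.28], [1.0, -0.0, -0.0], [-0.0, -0.28, 0.96]] [[420.0, 0.0, 325.0], [0.0, 420.0, 236.0], [0.0, 0.0, 1.0]]
0 [-0.87427958 -0.01258017  0.79816683  1.85356112  0.00935727  1.29682439
 -0.07868405]
1.5707963267948966 [-0.82804298 -0.01001964  0.75208216  1.85220852  0.00711038  1.29670786
  1.49288588]
-1.5707963267948966 [-0.89467359 -0.0137707   0.81844904  1.85413501  0.01044299  1.29688242
 -1.64989312]
3.141592653589793 [-1.63476518 -0.33345997  1.35203942  1.86403236  0.3325516   1.36420088
  2.7758228 ]
```

View pics/crop.png

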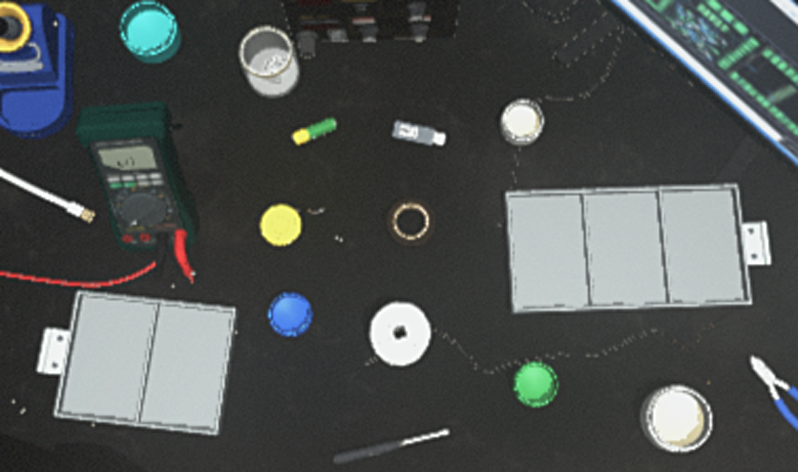

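The crop shows the small white open jar at crop (522,121), smaller than the other white one at (677,418), so it is the flux jar. The programmer's plug points right, and the wick tail runs right from the yellow case. Next is one wrist view to refine positions.

```bash
python3 - <<'E'
from h import *
import json
move_ptp([.56,.0,.30],down(np.pi/2))
w=camera_params("wrist"); im=read_camera("wrist"); cv2.imwrite("pics/w1.png",im[:,:,::-1])
json.dump({k:np.array(v).tolist() for k,v in w.items() if k in("K","camera_from_world")},open("w1.json","w"))
for n in ["programmer","battery","tape_roll","flux_jar","wick_reel"]:
    for f in (look_for,tip_of): print(n,f.__name__,[(ray(w,d["at"],.005).round(3)[:2].tolist(),np.round(d["at"]).tolist(),round(d["confidence"],2)) for d in f("wrist",n)[:3]])
print(read_time_s(),read_qpos().round(2))
E
```

```text
programmer call [([0.665, -0.02], [305.0, 282.0], 0.96)]
programmer call [([0.423, 0.269], [619.0, 37.0], 0.73), ([0.664, -0.021], [305.0, 281.0], 0.64)]
battery call [([0.676, 0.096], [412.0, 292.0], 0.59)]
battery call [([0.673, 0.092], [409.0, 290.0], 0.89)]
tape_roll call [([0.572, -0.02], [304.0, 197.0], 0.62), ([0.675, -0.14], [194.0, 290.0], 0.16)]
tape_roll call [([0.562, -0.008], [316.0, 188.0], 0.72)]
flux_jar call [([0.465, 0.128], [460.0, 86.0], 0.85), ([0.78, 0.296], [580.0, 375.0], 0.72), ([0.397, -0.135], [173.0, 5.0], 0.59)]
flux_jar call [([0.786, 0.28], [565.0, 380.0], 0.89), ([0.465, 0.12], [452.0, 86.0], 0.82), ([0.672, -0.137], [197.0, 288.0], 0.62)]
wick_reel call [([0.565, 0.137], [460.0, 190.0], 0.84)]
wick_reel call [([0.568, 0.119], [442.0, 193.0], 0.65)]
5.0 [-0.72  0.2   0.74  1.79 -0.14  1.21  1.63]
```

View pics/w1.png

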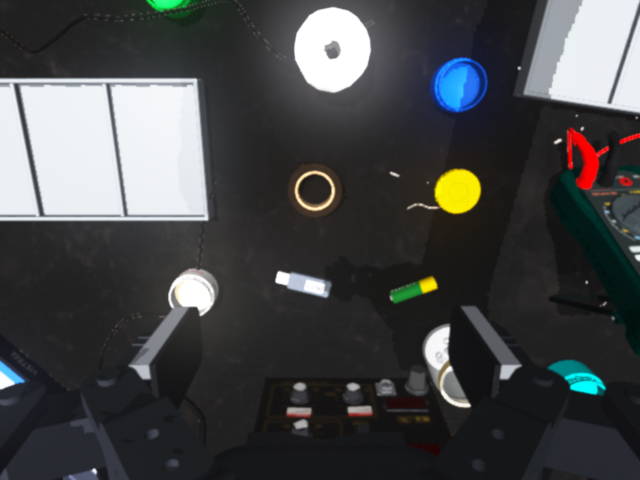

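The wrist view agrees with the top view: programmer (303,284), battery (414,290), tape (315,189), wick (458,191), flux jar (193,291). I'll measure them by segmentation.

```bash
python3 - <<'E'
from h import *
import json
w=json.load(open("w1.json")); im=cv2.imread("pics/w1.png"); hsv=cv2.cvtColor(im,cv2.COLOR_BGR2HSV)
def seg(n,roi,m,z):
    x0,y0,x1,y1=roi; k=np.zeros(m.shape,np.uint8); k[y0:y1,x0:x1]=m[y0:y1,x0:x1]
    cs=cv2.findContours(k,0,2)[0]; c=max(cs,key=cv2.contourArea)[:,0,:]
    P=np.array([ray(w,p,z)[:2] for p in c],np.float32)
    r=cv2.minAreaRect(P); (cx,cy),rad=cv2.minEnclosingCircle(P)
    print(n,"rect",np.round(r[0],4),np.round(r[1],4),round(r[2],1),"box",cv2.boxPoints(r).round(3).tolist(),"circ",round(cx,4),round(cy,4),round(rad,4))
v=hsv[:,:,2];s=hsv[:,:,1]
seg("prog",(265,262,342,305),v>75,.007)
seg("batt",(380,268,446,308),(v>70)&(s>100),.010)
seg("wick",(432,160,490,222),(v>90)&(s>120),.007)
seg("flux",(160,262,225,315),v>90,.020)
seg("flux_b",(160,262,225,315),v>150,.025)
seg("tape",(280,155,350,225),(v>32)&(s>60),.017)
d=json.load(open("w1.json"))
for px in [(206,219),(198,79),(38,216),(125,215),(109,83)]: print("three",px,ray(d,px,.022).round(4))
for px in [(517,96)]: print("two",px,ray(d,px,.022).round(4))
t=camera_params("top")
for px in [(425,150),(480,200),(525,240)]: print("mon",[ray(t,px,z).round(3).tolist() for z in (.05,.15,.3)])
E
```

```text
prog rect [ 0.665  -0.0227] [0.0605 0.0212] 75.5 box [[0.6470000147819519, -0.04899999871850014], [0.6679999828338623, -0.054999999701976776], [0.6830000281333923, 0.004000000189989805], [0.6620000004768372, 0.008999999612569809]] circ 0.6656 -0.0226 0.0309
batt rect [0.6708 0.096 ] [0.0173 0.0504] 21.3 box [[0.6539999842643738, 0.11599999666213989], [0.671999990940094, 0.0689999982714653], [0.6880000233650208, 0.07599999755620956], [0.6700000166893005, 0.12300000339746475]] circ 0.6719 0.0962 0.0256
wick rect [0.5649 0.1339] [0.0463 0.0462] 4.3 box [[0.5400000214576721, 0.1550000011920929], [0.5440000295639038, 0.10899999737739563], [0.5899999737739563, 0.11299999803304672], [0.5860000252723694, 0.1589999943971634]] circ 0.5651 0.134 0.024
flux rect [ 0.6702 -0.1373] [0.051  0.0555] 84.0 box [[0.6399999856948853, -0.1599999964237213], [0.6949999928474426, -0.16599999368190765], [0.699999988079071, -0.11500000208616257], [0.6449999809265137, -0.10899999737739563]] circ 0.6718 -0.1415 0.0337
flux_b rect [ 0.6657 -0.1359] [0.0472 0.0496] 75.5 box [[0.6359999775886536, -0.15299999713897
[... 187 characters left out ...]
0084] [0.0548 0.0545] 62.5 box [[0.5260000228881836, -0.019999999552965164], [0.5740000009536743, -0.04500000178813934], [0.6000000238418579, 0.003000000026077032], [0.5509999990463257, 0.02800000086426735]] circ 0.5621 -0.0082 0.0284
three (206, 219) [ 0.5905 -0.1164  0.022 ]
three (198, 79) [ 0.4606 -0.1134  0.022 ]
three (38, 216) [ 0.5877 -0.2818  0.022 ]
three (125, 215) [ 0.5866 -0.1959  0.022 ]
three (109, 83) [ 0.4641 -0.194   0.022 ]
two (517, 96) [0.4748 0.1758 0.022 ]
mon [[0.799, -0.25, 0.05], [0.754, -0.223, 0.15], [0.686, -0.183, 0.3]]
mon [[0.672, -0.366, 0.05], [0.64, -0.327, 0.15], [0.592, -0.269, 0.3]]
mon [[0.576, -0.456, 0.05], [0.553, -0.408, 0.15], [0.519, -0.337, 0.3]]
```

```bash
cat >> h.py <<'E'
def retract(w):  # pad setback at opening w
    s=w/2/.057-.1045; return .057*(.9945-np.sqrt(1-s*s))
def pick(xy,deg,w,opening,z,effort=40):
    q=down(np.radians(deg)); x,y=xy
    move_gripper(opening); move_ptp([x,y,.14],q); movel([x,y,z+.02],speed=.2)
    movel([x,y,z],speed=.06); f=read_ft_force()
    move_gripper(w-.012,effort); g=read_finger_gap(); print("gap",round(g,4),"grip",read_grasp_force(),"f",np.round(f,1))
    movel([x,y,.14],speed=.2); print("lifted gap",round(read_finger_gap(),4),read_time_s())
def place(xy,deg,z,opening):
    q=down(np.radians(deg)); x,y=xy
    move_ptp([x,y,.14],q); movel([x,y,z+.02],speed=.2); movel([x,y,z],speed=.05); f=read_ft_force()
    move_gripper(opening); movel([x,y,.14],speed=.2); print("placed f",np.round(f,1),read_time_s())
E
python3 - <<'E'
from h import *
for p in ([.667,-.1365,.03],[.423,.315,.04],[.525,-.327,.03],[.565,.134,.02]): 
    print(p, inverse_kinematics(p,down(0)) is not None, inverse_kinematics([*p[:2],.14],down(0)).round(2))
print(retract(.046),retract(.062))
z=.0225
pick((.667,-.1365),0,.046,.064,z)
im=read_camera("side"); cv2.imwrite("pics/s1.png",im[:,:,::-1])
E
```

```text
[0.667, -0.1365, 0.03] True [-0.48  0.73  0.9   1.63 -0.63  1.09  0.6 ]
[0.423, 0.315, 0.04] True [-1.29  0.34  0.66  2.01 -0.27  0.88 -0.48]
[0.525, -0.327, 0.03] True [-0.19  0.61  0.9   1.8  -0.56  1.01  0.93]
[0.565, 0.134, 0.02] True [-0.97  0.5   0.83  1.89 -0.44  0.95  0.07]
0.0022942293381679104 0.005482758850060577
gap 0.0444 grip 41.02306165862644 f [ 0.2 -0.2 -0.4]
lifted gap 0.0441 8.4917
```

View pics/s1.png

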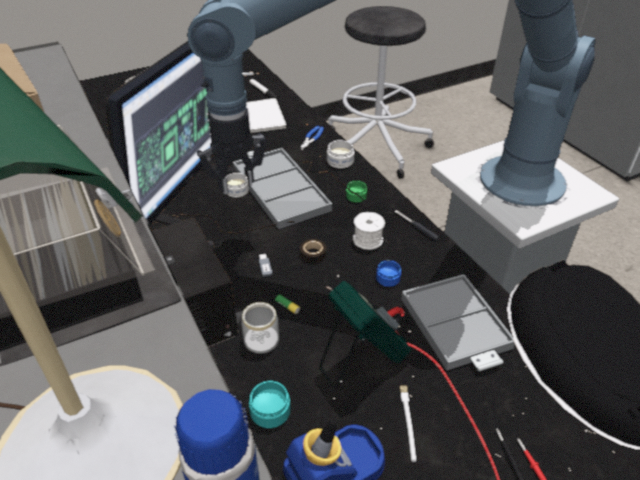

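The side view shows the flux jar held upright at (236,183) and everything else undisturbed.

```bash
python3 - <<'E'
from h import *
place((.423,.313),-4.7,.0355,.062)
pick((.666,-.019),-14.5,.019,.036,.0205)
place((.523,-.324),0,.0335,.034)
im=read_camera("top"); cv2.imwrite("pics/t2.png",cv2.resize(im[150:375,130:510,::-1],None,fx=2.1,fy=2.1,interpolation=2))
E
```

```text
placed f [-1.3 -0.5 -1. ] 12.5167
gap 0.0175 grip 41.48009240627289 f [0.  0.6 0.2]
lifted gap 0.0175 16.5833
placed f [ 0.1 -0.1 -0.5] 19.9833
```

View pics/t2.png

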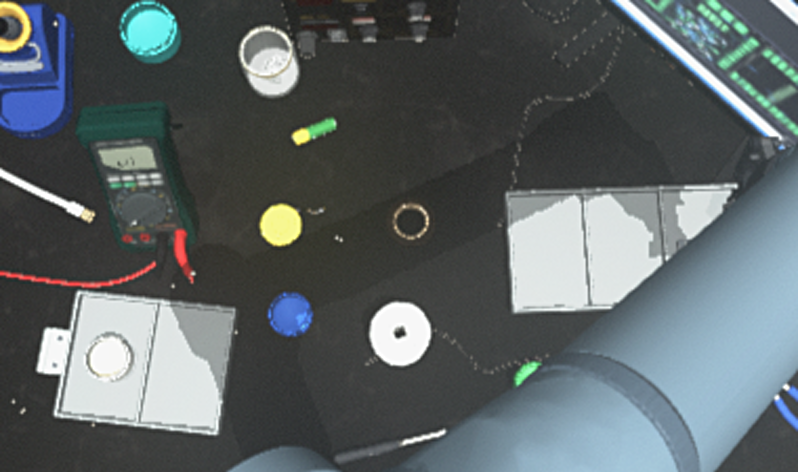

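The flux jar sits in its compartment at crop (108,357). The arm hides the programmer. I'll carry on.

```bash
python3 - <<'E'
from h import *
pick((.671,.096),21.3,.015,.032,.0235)
place((.525,-.242),0,.0365,.032)
pick((.5625,-.0083),0,.053,.068,.0215)
place((.525,-.159),0,.0345,.068)
pick((.565,.134),0,.043,.058,.019)
place((.415,.230),-4.7,.032,.056)
move_ptp([.40,.25,.3],down(0))
im=read_camera("top"); cv2.imwrite("pics/t3.png",cv2.resize(im[150:375,130:510,::-1],None,fx=2.1,fy=2.1,interpolation=2))
im=read_camera("side"); cv2.imwrite("pics/s3.png",im[:,:,::-1]); print(read_time_s())
E
```

```text
gap 0.0134 grip 42.35162079334259 f [0.7 0.1 0.1]
lifted gap 0.013 24.025
placed f [ 0.2 -0.1 -0.9] 27.5
gap 0.0508 grip 41.88258796260925 f [ 0.4 -0.   0.1]
lifted gap 0.0509 31.0417
placed f [ 0.2 -0.5 -0.7] 33.8167
gap 0.0402 grip 40.45946663020004 f [0.9 0.2 0.3]
lifted gap 0.0407 37.4167
placed f [-0.6  0.3 -0.7] 40.2917
41.0833
```

View pics/t3.png

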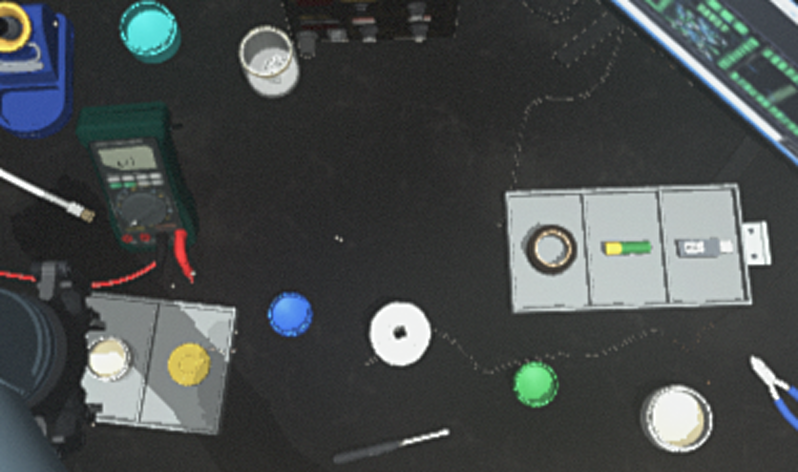

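View pics/s3.png

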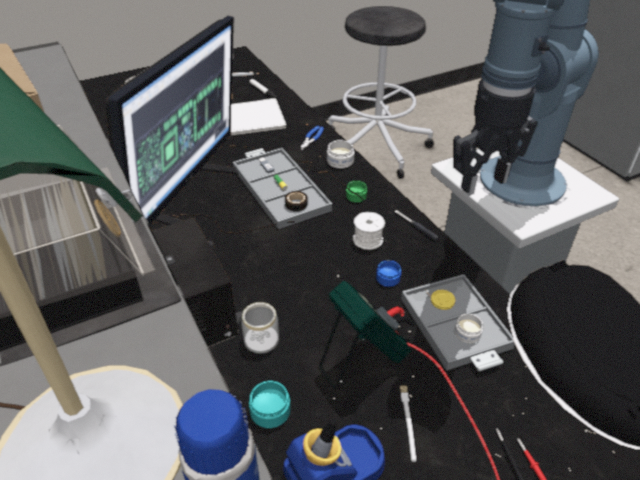

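All five parts are in their compartments and the spool and glass jar haven't moved. I'll check closely that they lie flat.

```bash
python3 - <<'E'
from h import *
move_ptp([.40,.20,.24],down(0)) 
move_ptp([.525,-.30,.2],down(0))
a=read_camera("wrist")
cv2.imwrite("pics/w4.png",a[:,:,::-1]); print(read_time_s())
E
```

```text
43.4167
```

View pics/w4.png

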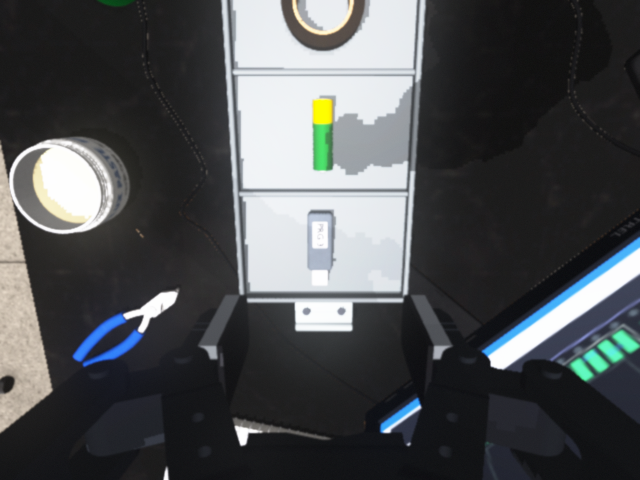

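The programmer (320,245), battery (322,133) and tape (325,15) lie flat and free in their compartments, so I'm handing in.

```bash
python3 -c "
from bench import *
print(sign_off())"
```

```text
the job is handed in; nothing more can be done
None
```

I put all five parts in their named compartments, released, with the wire spool and glass jar unmoved in the pictures, and handed the job in at about 43 s; no verdict was returned.

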